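Show a reference block to the reader and hold it on the spring head at half stroke

TASK

Check the contact head with the steel reference block: pick the block up by its knob and show it upright to the edge reader, squarely and level with the lens, the shown face above the raised line on the reader's base, for about a second each: first the plain long side, then either end, then the long side with the label. Then press the block, lengthwise along the plate and flat on its middle, down on the head's spring plate until the plate is half-way down (10 of its 20 mm, pointer between the two ribs), never going near the bottom stop. Finish while still holding the block by its knob and keeping the plate at half-way; leave everything else where it stands.

Things in the scene. Friction and masses are not known exactly. Their poses are not given: they have to be found in the camera images.
- ref_block: Loose steel block, 0.2 kg: 30 (x) by 50 (y) by 18 (z) mm, with a round upright black knob, 12 mm across and 14 mm tall, in the middle of its top (overall height 32). Origin: centre of the underside, z up. Its -x side is the long side with the label, which roughly faces the robot at the start (yaw within 0.6 rad); the +x side is plain.
- side_label (a point): Centre of the labelled long side of the block (block frame -15, 0, 9 mm).
- side_plain (a point): Centre of the plain long side of the block (15, 0, 9 mm).
- end_a (a point): Centre of one end of the block (0, 25, 9 mm).
- end_b (a point): Centre of the other end of the block (0, -25, 9 mm).
- reader: Edge reader, fixed, left or right: base plate x -75 to +50 mm, 60 wide, 6 thick; at its back a grey box (x 8 to 48, 48 wide, top at 68) with a round black lens, 26 across, centre 53 mm above the bench. Origin on the bench below the lens's front; the lens looks along -x, roughly at the robot. A raised dark line, 2.5 mm high, crosses the base 30 mm in front of the lens.
- reader_focus (a point): The point 30 mm straight in front of the lens, above the line and level with the lens centre (53 mm above the bench), where the centre of the shown face belongs. Axes as the reader's: x points at the lens, z up.
- probe_head: Spring contact head, fixed, on the other side: base 84 (x) by 108 (y) mm, grey housing 30 mm high, the spring plate above it. Beside the plate a gauge column (62 mm high, x -8 to +12, y 42 to 50 mm) with two dark ribs on its front; the plate's pointer is between them at half travel. Origin on the bench under the plate's middle, z up, y along the plate's length.
- plate (a joint): Travel of the spring plate downwards in m: 0 = up, 0.020 = bottom stop, 0.010 = half-way (wanted). Spring: about 2 N to start, 9 N half-way, 16 N at the bottom; it springs back when let go.
- plate_top (a point): Middle of the spring plate's top face, 62 mm above the bench when up. The plate is flat, 44 (x) by 66 (y) by 8 mm, grey, axes as the contact head's; it moves with the plate.
- stamp_ok: Bystander: a hand stamp with a knob handle, 24x34x56 mm, standing between and behind the work; origin under its centre. Leave it.
- jar_grease: Bystander: small jar, 38 mm across, 40 mm high, at the middle back; origin under its centre. Leave it.
- loupe: Bystander: black loupe, 38 mm across, 28 mm high, at the left; origin under its centre. Leave it.
- tape_amber: Bystander: roll of tape lying flat, 95 mm across, 19 mm high, at the right; origin under its centre. Leave it.
There are look-alikes about, which are no part of the job. Of the things that look like the ref_block, take the one that is nearest to the robot's base at the start.

How it is judged:
By the outcome, as a careful person would: the job done as asked, in the order asked, and still so for the second after the job is handed in, while the arm keeps its last pose, push and grip.
It also fails if it takes over 51 s, if anything falls off the work surface, if the arm or the gripper's body presses on something with over 40 N, if the wrist force passes 120 N, or if a joint passes its speed limit or range.

ROBOT

A 6-joint arm with a two-finger parallel gripper is mounted at the origin on a cart in front of the work surface, level with it; the furniture and walls round the work are solid. World frame = base frame: x ahead of the robot, y to its left, z up, the work surface at z = 0. Lengths are in m, angles in rad, forces in N, time in s.
With the tool pointing down it reaches from about 0.35 to 0.775 m from the base axis. Payload 5.5 kg.
Tool frame: the origin (TCP) lies midway between the tips of the shut fingers; the grasp point (between the pads) lies 19 mm behind it; z points along the fingers, y is the line along which they close (so a half turn about z gives the same grasp; the last joint's range is limited). The gripper opens to 85 mm and grips with 20 to 120 N. Pads are 22 mm wide; open, the fingers measure 114 mm over their backs; the gripper's body (76 mm by 85 mm) begins 54 mm behind the grasp point. The pads swing forward as they close: fully open they stand 13 mm farther back than shut.
Start: joints at [-1.433, 0.313, 0.046, 1.304, 0, 1.431], TCP at [0.158, -0.553, 0.231] pointing down, gripper open.
Joint ranges: [-2.76, 2.76], [-0.86, 1.69], [-1.03, 1.26], [-2.2, 2.34], [-1.47, 1.5], [-3.14, 3.14]. Speed limits (rad/s): [2.57, 2.57, 3.14, 3.14, 3.14, 3.14].

INTERFACE

Orientations are given as a unit quaternion [w, x, y, z].
In Python, from workcell import telemetry, imaging, env gives the robot as it stands. The module is installed in compiled form; this text tells all that it offers.
- The arm moves only by the tool step_arm, never from a script. Its argument "moves" is a list of rows, each a list of 3 entries, a list of its own where there are three numbers: the shift along the tool's x, y, z in mm, then the turn, a rotation vector about the tool's x, y, z in rad, then the finger opening in mm, from 0 to 85.4. A call has 1 to 8 rows; each row is the pose to reach, as a shift and turn from the pose commanded when the call began, along the tool's axes at that moment; what a row does not reach only later rows make up. A row lasts 1/12 s, in which the tool goes at most 41.7 mm and 7.16 degrees, less where a joint would pass 70% of its speed; a pose out of reach is approached as far as the arm can. A call with a gripper value outside its range is refused whole. The fingers move at their own pace and stop on an object; "grip_force" is the grip in N (left out, the last holds). Time passes only in rows, so rows that repeat a pose let the fingers close. It gives the time, the measured TCP pose, the force, the opening and the grip force at its end, in the units of the state.
- telemetry.get_state(): the state, without advancing time (a new reading comes with each control period).
- imaging.read_camera(name): name is "side" or "top" or "wrist"; returns the picture (400x640x3 uint8, red, green, blue); there is no depth.
- imaging.camera_params(name): a dict with "camera_matrix" (3x3 intrinsics, pixels), "D" ([k1, k2, p1, p2, k3] as OpenCV has them; the pictures are not rectified), "pose" (4x4, takes a point from camera to world coordinates). Camera axes: x right, y up, looking along -z (the intrinsics and any distortion apply to the point x, -y, -z); pixel columns grow to the right and rows downward; lengths in m; the calibration is good to about 2 mm. A picture is of the moment at which its call begins: read the wrist's pose just before it. camera_params takes no time and is no camera call; for the wrist camera it gives the pose at the moment of the call.
- env.hand_in(): hands the job in; it is judged then, once.
The state is a dict: "clock": time; "joint_pos": joint angles; "qvel": joint speeds; "tau": joint torques, N m; "tcp_pos": TCP position; "orientation": TCP orientation; "wrist_force": force on the tool from outside, world axes, zero at the start; "ft_torque": the same for the moment, N m; "finger_gap": finger opening in m; "grip_force": force on a finger pad.
Only numpy, scipy, OpenCV 4.12 (cv2) and the standard library are available. Lean on these libraries where they do the work, as an engineer would, in place of code of your own. Each camera call takes 0.05 s, during which the arm holds its last target. There are 200 camera calls.

## Working session

There is one attempt and no reset: what is moved stays moved. The work goes in short steps, Python scripts to look and compute and a tool call to move; the robot and the scene stay as the last step left them, time stands still between calls to the robot, and variables do not carry over. Pictures are saved under pics/ and viewed, at most 10 in all, crops included, and the job is handed in when it is done.

Besides the shell and the picture viewer there is one more tool, called after "Emit:" by a JSON object that holds its "api" and its "payload", one argument or row to a line. step_arm: Moves the arm, as the interface text tells. Its arguments: {"type":"object","properties":{"moves":{"type":"array"},"grip_force":{"type":"number"}},"required":["moves"]}

```bash
mkdir -p pics; cat > h.py <<'E'
import numpy as np, cv2
from workcell import telemetry, imaging, env
def ray(c,px):
    K=np.array(c["camera_matrix"]);D=np.array(c["D"],float);T=np.array(c["pose"])
    u=cv2.undistortPoints(np.array([[px]],float),K,D)[0,0]
    d=T[:3,:3]@np.array([u[0],-u[1],-1.]);return T[:3,3],d
def plane(c,px,z):
    o,d=ray(c,px);return o+d*(z-o[2])/d[2]
def proj(c,P):
    K=np.array(c["camera_matrix"]);D=np.array(c["D"],float);T=np.array(c["pose"])
    p=T[:3,:3].T@(np.array(P,float)-T[:3,3]);p=p*[1,-1,-1]
    return cv2.projectPoints(p[None],np.zeros(3),np.zeros(3),K,D)[0][0,0]
def two(c1,p1,c2,p2):
    o1,d1=ray(c1,p1);o2,d2=ray(c2,p2)
    A=np.c_[d1,-d2];t=np.linalg.lstsq(A,o2-o1,rcond=None)[0]
    a=o1+t[0]*d1;b=o2+t[1]*d2;return (a+b)/2,np.linalg.norm(a-b)
def shot(n):
    c=imaging.camera_params(n);im=imaging.read_camera(n)[:,:,::-1].copy();return c,im
E
python3 - <<'E'
from h import *
import pickle
for n in("top","side"):
    c,im=shot(n);cv2.imwrite(f"pics/{n}0.png",im);pickle.dump(c,open(n+".pkl","wb"))
    print(n,np.round(c["pose"],3).tolist(),np.round(c["camera_matrix"],1).tolist(),c["D"])
print(telemetry.get_state())
E
```

```text
top [[0.019, 0.989, -0.148, 0.29], [-1.0, 0.019, 0.003, 0.002], [0.005, 0.148, 0.989, 1.667], [0.0, 0.0, 0.0, 1.0]] [[518.6, 0.0, 319.0], [0.0, 518.6, 195.5], [0.0, 0.0, 1.0]] [-0.17414968  0.          0.          0.          0.        ]
side [[-0.996, 0.036, -0.084, 0.442], [-0.091, -0.497, 0.863, 1.037], [-0.011, 0.867, 0.498, 0.675], [0.0, 0.0, 0.0, 1.0]] [[420.2, 0.0, 315.8], [0.0, 420.2, 199.9], [0.0, 0.0, 1.0]] [0.01872257 0.         0.         0.         0.        ]
{'clock': 0.1, 'joint_pos': array([-1.43257217e+00,  3.13921327e-01,  4.51036667e-02,  1.30365157e+00,
        6.11562043e-06,  1.43119500e+00]), 'qvel': array([-0.00064844, -0.00173737,  0.00328584, -0.00014429, -0.00020397,
       -0.00089386]), 'tau': array([ 2.64507544e-03, -4.81726384e+01,  2.99243867e+01,  1.26629000e-02,
       -1.51778177e-04,  1.19779770e-05]), 'tcp_pos': array([ 0.15762861, -0.55248151,  0.23050487]), 'orientation': array([-8.36450981e-04,  9.90366784e-01,  1.38466365e-01,  3.63377753e-06]), 'wrist_force': array([ 0.29721575, -0.03669544,  0.29869565]), 'ft_torque': array([ 0.00952418,  0.02798696, -0.02062901]), 'grip_force': 0.0, 'finger_gap': 0.08537266416956656}
```

View pics/top0.png

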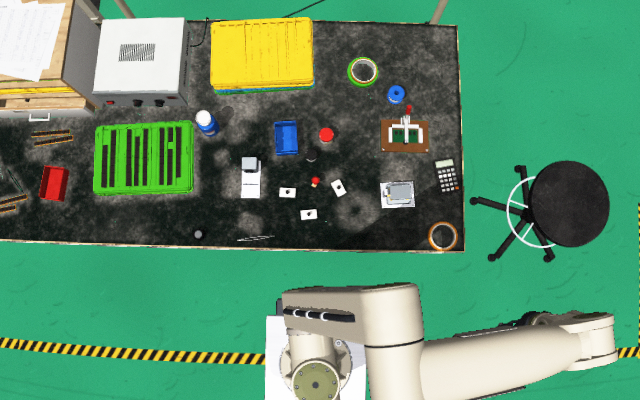

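View pics/side0.png

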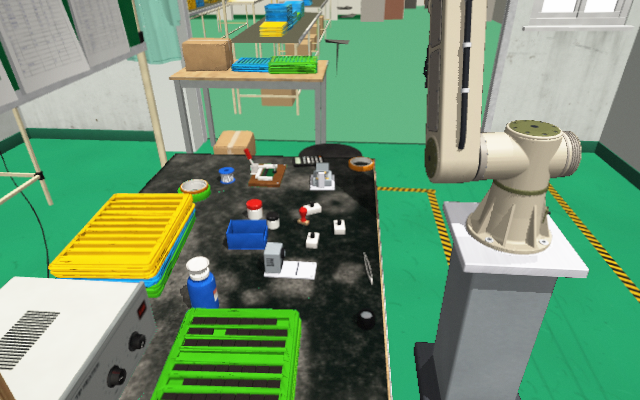

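The top view shows three white blocks with black knobs at about (287,192), (308,214) and (338,187). The red-knobbed stamp is at (315,183), the reader at (250,178), the head at (398,194) and the loupe at (198,235). The block nearest the robot appears to be (308,214); I'll measure that and check it close up.

```bash
python3 - <<'E'
from h import *
import pickle
t=pickle.load(open("top.pkl","rb"));s=pickle.load(open("side.pkl","rb"))
for n,p in dict(a=(287,192),b=(308,214),c=(338,187),stamp=(315,183),reader=(250,178),head=(398,194),loupe=(198,235)).items():
    P=plane(t,p,.018);print(n,P.round(3),np.hypot(*P[:2]).round(3),proj(s,P).round(0))
a=cv2.imread("pics/top0.png")[140:245,225:425];b=cv2.imread("pics/side0.png")[150:290,250:390]
cv2.imwrite("pics/crop0.png",np.vstack([cv2.resize(a,(560,294),interpolation=2),cv2.resize(b,(300,300),interpolation=2) if 0 else cv2.copyMakeBorder(cv2.resize(b,(300,300),interpolation=2),0,0,0,260,0)]))
E
```

```text
a [0.546 0.101 0.018] 0.555 [312. 237.]
b [0.476 0.032 0.018] 0.477 [339. 224.]
c [ 0.566 -0.063  0.018] 0.569 [311. 206.]
stamp [0.577 0.012 0.018] 0.577 [304. 219.]
reader [0.59  0.222 0.018] 0.63 [289. 264.]
head [ 0.547 -0.257  0.018] 0.604 [322. 178.]
loupe [0.401 0.384 0.018] 0.555 [367. 317.]
```

View pics/crop0.png

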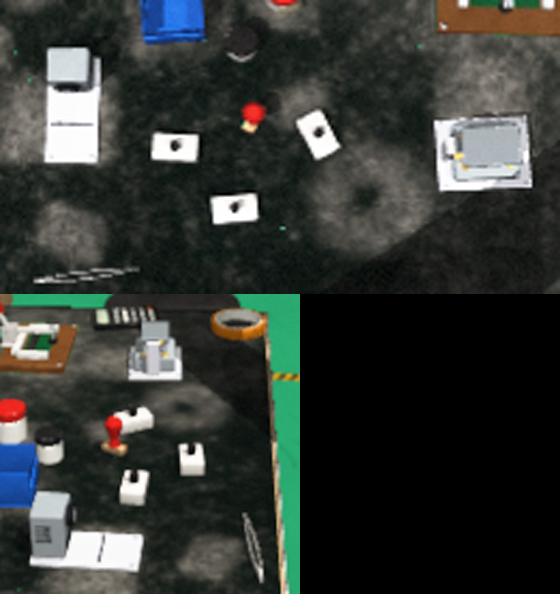

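The crop confirms block b at (308,214): a plain white block with a black knob. It is 0.477 m from the base, against 0.555 and 0.569 for the other two. Now I'll move the wrist camera over it.

```bash
cat >> h.py <<'E'
from scipy.spatial.transform import Rotation as R
def cur():
    s=telemetry.get_state();q=s["orientation"];return s,np.array(s["tcp_pos"]),R.from_quat([q[1],q[2],q[3],q[0]])
def yaw(r): m=r.as_matrix();return np.arctan2(m[1,0],m[0,0])
def to(P,psi):
    s,p,r=cur();c,sn=np.cos(psi),np.sin(psi)
    G=R.from_matrix(np.array([[c,sn,0],[sn,-c,0],[0,0,-1]]))
    print("shift mm",(r.inv().apply(np.array(P)-p)*1e3).round(1),"rot",(r.inv()*G).as_rotvec().round(4),"t",round(s["clock"],2))
E
python3 - <<'E'
from h import *
s,p,r=cur();print(p,yaw(r),np.round(r.as_matrix(),3).tolist())
c=imaging.camera_params("wrist");T=c["pose"]
print("cam in tool",r.inv().apply(T[:3,3]-p).round(4),np.round(r.inv().as_matrix()@T[:3,:3],3).tolist(),np.round(c["camera_matrix"],1).tolist(),c["D"])
to([.45,.03,.26],1.57)
E
```

```text
[ 0.15762861 -0.55248151  0.23050487] 0.2778252897533846 [[0.962, 0.274, -0.0], [0.274, -0.962, 0.002], [0.0, -0.002, -1.0]]
cam in tool [ 0.0838  0.0005 -0.1426] [[-0.001, 0.947, 0.321], [1.0, 0.001, 0.0], [-0.0, 0.321, -0.947]] [[316.3, 0.0, 316.1], [0.0, 316.3, 198.9], [0.0, 0.0, 1.0]] [-0.05971696  0.          0.          0.          0.        ]
shift mm [ 440.9 -480.   -28.6] rot [-0.0013 -0.0013 -1.2922] t 0.1
```

Emit:
{"api": "step_arm", "payload": {
  "moves": [
    [[220,-166,-15],[0,0,0],85],
    [[220,-166,-15],[0,0,0],85],
    [[220,-166,-15],[0,0,0],85],
    [[220,-166,-15],[0,0,0],85],
    [[453,-341,-30],[0,0,-0.2],60],
    [[453,-341,-30],[0,0,-0.2],50],
    [[453,-341,-30],[0,0,-0.2],50],
    [[453,-341,-30],[0,0,-0.2],50]
  ]
}}

```text
clock: 0.77
tcp_pos: [0.359, -0.2855, 0.2489]
orientation: [-0.0, 0.972, 0.237, -0.0]
wrist_force: [0.8, -0.3, 0.6]
finger_gap: 0.0502
grip_force: 0.0
```

```bash
python3 - <<'E'
from h import *
s,p,r=cur();print(p,yaw(r),s["joint_pos"].round(2),s["clock"])
to([.50,-.10,.26],.1)
E
```

```text
[ 0.35900363 -0.28552592  0.24894899] 0.47755723685394214 [-0.85  0.08 -0.2   1.29 -0.    1.82] 0.7667
shift mm [ 210.5 -100.   -11. ] rot [-2.000e-04  1.000e-04  3.776e-01] t 0.77
```

Emit:
{"api": "step_arm", "payload": {
  "moves": [
    [[210,-100,-11],[0,0,0.38],40],
    [[210,-100,-11],[0,0,0.38],40],
    [[210,-100,-11],[0,0,0.38],40],
    [[210,-100,-11],[0,0,0.38],40],
    [[210,-100,-11],[0,0,0.38],40],
    [[210,-100,-11],[0,0,0.38],40],
    [[210,-100,-11],[0,0,0.38],40],
    [[210,-100,-11],[0,0,0.38],40]
  ]
}}

```text
clock: 1.43
tcp_pos: [0.4997, -0.0999, 0.2595]
orientation: [-0.0, 0.999, 0.051, -0.0]
wrist_force: [-0.3, -0.6, -0.5]
finger_gap: 0.0399
grip_force: 0.0
```

```bash
python3 - <<'E'
from h import *
import pickle
c,im=shot("wrist");cv2.imwrite("pics/w1.png",im);pickle.dump(c,open("w1.pkl","wb"))
s,p,r=cur();print(p,yaw(r),s["clock"],np.abs(s["qvel"]).max())
to([.50,.10,.26],.1)
E
```

```text
[ 0.49893078 -0.10116515  0.25948765] 0.10044402079905435 1.4833 0.0472064110823213
shift mm [  21.2 -200.    -0.5] rot [-0.0001  0.0013  0.0004] t 1.48
```

View pics/w1.png

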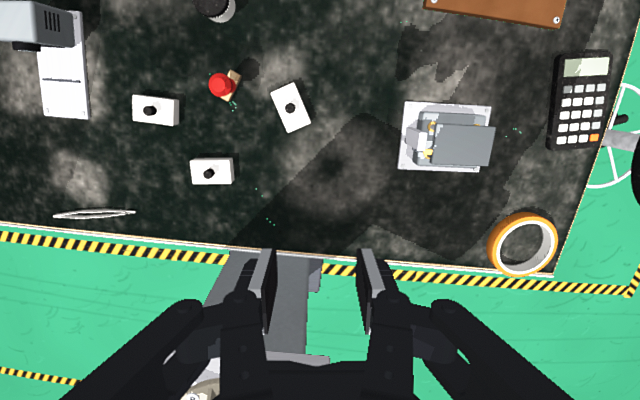

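The wrist view shows the three blocks at (155,110), (211,171, my target) and (290,107). The reader base line is near (62,80), and the head plate is near (462,145) with its column at (418,140). Next, the second viewpoint.

Emit:
{"api": "step_arm", "payload": {
  "moves": [
    [[15,-200,0],[0,0,0],40],
    [[15,-200,0],[0,0,0],40],
    [[15,-200,0],[0,0,0],40],
    [[15,-200,0],[0,0,0],40],
    [[15,-200,0],[0,0,0],40],
    [[15,-200,0],[0,0,0],40],
    [[15,-200,0],[0,0,0],40]
  ]
}}

```text
clock: 2.07
tcp_pos: [0.4937, 0.0984, 0.2598]
orientation: [0.0, 0.999, 0.05, -0.0]
wrist_force: [-0.0, 0.2, -0.1]
finger_gap: 0.0398
grip_force: 0.0
```

```bash
python3 - <<'E'
from h import *
import pickle
c,im=shot("wrist");cv2.imwrite("pics/w2.png",im);pickle.dump(c,open("w2.pkl","wb"))
s,p,r=cur();print(p,yaw(r),s["clock"],np.abs(s["qvel"]).max())
E
```

```text
[0.49397219 0.09741397 0.25985966] 0.09730202493020068 2.1167 0.03081800214363048
```

View pics/w2.png

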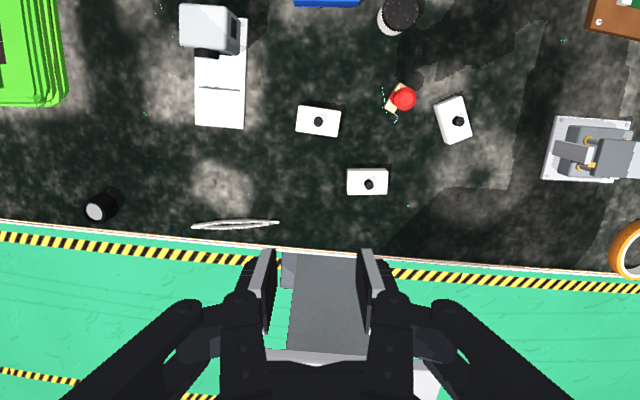

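The second view shows the target block at (368,182), its knob at (369,184), the reader base with its line at (220,88) and its lens at about (205,50), and the head at (600,150). I'll enlarge the key parts to see which edges to measure.

```bash
python3 - <<'E'
from h import *
a=cv2.imread("pics/w1.png");b=cv2.imread("pics/w2.png")
f=lambda i,x,y,w,h,k:cv2.resize(i[y:y+h,x:x+w],(w*k,h*k),interpolation=cv2.INTER_NEAREST)
m=np.zeros((600,800,3),np.uint8)
def put(p,x,y):m[y:y+p.shape[0],x:x+p.shape[1]]=p
put(f(a,185,150,55,42,5),0,0)      # 275x210
put(f(b,340,160,55,42,5),0,220)
put(f(b,170,0,85,135,4),290,0)     # 340x540
put(f(a,390,95,85,85,2),630,0) if 0 else None
put(f(a,392,95,110,85,1),640,0)
put(f(a,392,95,40,85,4),640,100)
put(f(a,186,150,1,1,1),0,0)
cv2.imwrite("pics/crop1.png",m)
E
```

```text
(no output)
```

View pics/crop1.png

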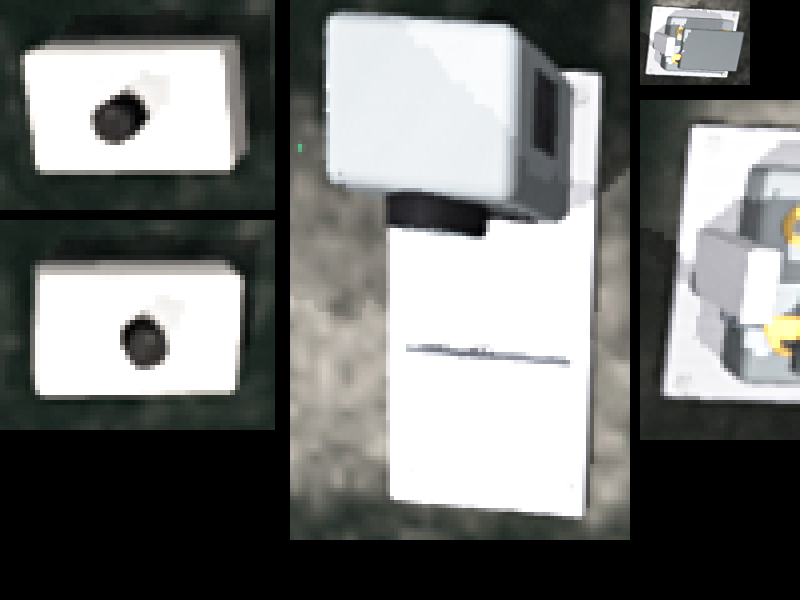

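The bright top face of the block is clear in both views, with grey +x and +y sides. The reader base is bright white with the thin line across it. Now I'll measure them.

```bash
cat > m.py <<'E'
from h import *
import pickle
def rect(c,im,box,z,th=222):
    x,y,w,h=box;g=im[y:y+h,x:x+w].min(2)
    m=(g>th).astype(np.uint8)
    cs=cv2.findContours(m,cv2.RETR_EXTERNAL,cv2.CHAIN_APPROX_NONE)[0];k=max(cs,key=cv2.contourArea)[:,0]+[x,y]
    P=np.array([plane(c,p,z)[:2] for p in k]);(cx,cy),(a,b),an=cv2.minAreaRect((P*1e3).astype(np.float32))
    return np.array([cx,cy]),(a,b),an,k
E
python3 - <<'E'
from m import *
L=[(pickle.load(open(f"w{i}.pkl","rb")),cv2.imread(f"pics/w{i}.png")) for i in(1,2)]
px=[]
for (c,im),b in zip(L,[(185,150,55,42),(340,160,55,42)]):
    r=rect(c,im,b,.018);print("block",r[0].round(1),np.round(r[1],1),round(r[2],2))
    q=cv2.boxPoints(cv2.minAreaRect(r[3].astype(np.float32)));q=q[np.argsort(q[:,0])];px.append(q)
    # knob top: darkest
    x,y,w,h=b;g=im[y:y+h,x:x+w].max(2);mm=np.zeros(g.shape,np.uint8);
    cv2.fillConvexPoly(mm,cv2.convexHull(r[3])-[x,y],1);mm=cv2.erode(mm,np.ones((5,5)))
    k=cv2.moments(((g<110)&(mm>0)).astype(np.uint8),True);kp=(x+k["m10"]/k["m00"],y+k["m01"]/k["m00"]);print("knob px",np.round(kp,1),plane(c,kp,.025).round(4));px.append(kp)
print("centre tri",two(L[0][0],px[0].mean(0),L[1][0],px[2].mean(0)))
print("knob mid tri",two(L[0][0],px[1],L[1][0],px[3]))
for (c,im),b in zip(L,[(30,40,65,90),(185,55,70,80)]):
    r=rect(c,im,b,.006);print("reader base part",r[0].round(1),np.round(r[1],1),round(r[2],2))
    print((cv2.boxPoints(cv2.minAreaRect((np.array([plane(c,p,.006)[:2] for p in r[3]])*1e3).astype(np.float32)))).round(1).tolist())
    x,y,w,h=b;g=im[y:y+h,x:x+w].min(2);mm=np.zeros(g.shape,np.uint8)
    # line: dark pixels inside base, rows 12..48 of box
    cv2.fillConvexPoly(mm,cv2.convexHull(r[3])-[x,y],1);mm=cv2.erode(mm,np.ones((7,7)))
    w_=np.clip(222-g.astype(float),0,None)*mm
    R0=(75,95) if b[0]==185 else (72,90)
    w_[:R0[0]-y]=0;w_[R0[1]-y:]=0
    yy,xx=np.nonzero(w_>15);P=np.array([plane(c,(u+x,v+y),.0085)[:2] for u,v in zip(xx,yy)])*1e3
    ww=w_[yy,xx];d=np.polyfit(P[:,1],P[:,0],1,w=ww);print("line x=",d.round(4),"ymin/max",P[:,1].min(),P[:,1].max(),"mid",np.average(P,axis=0,weights=ww))
E
```

```text
block [475.9  31. ] [29.7 50. ] 5.72
knob px [208.5 173.2] [0.4756 0.031  0.025 ]
block [475.3  31.5] [30.2 50.9] 5.73
knob px [368.3 183.9] [0.4757 0.0311 0.025 ]
centre tri (array([0.47561263, 0.03153256, 0.01745612]), np.float64(0.0005076604528191345))
knob mid tri (array([0.47562068, 0.03106587, 0.0247945 ]), np.float64(0.00012761255447335036))
reader base part [571.4 222.4] [59.6 90.5] 89.6
[[525.9000244140625, 192.89999389648438], [616.4000244140625, 192.3000030517578], [616.7999877929688, 251.89999389648438], [526.2999877929688, 252.5]]
line x= [2.400000e-03 5.707969e+02] ymin/max 195.89647448095775 244.91515833179815 mid [571.34089966 220.22356441]
reader base part [568.4 222.5] [85.3 60.6] 0.07
[[525.7000122070312, 252.8000030517578], [525.7999877929688, 192.1999969482422], [611.0, 192.3000030517578], [610.9000244140625, 252.89999389648438]]
line x= [4.800000e-03 5.701542e+02] ymin/max 197.82359638202468 245.80353960140997 mid [571.25079343 222.90133739]
```

Both views agree:
- **Block:** centre (475.7, 31.2) mm, top about 17.5 mm up, yaw 0.10.
- **Reader:** line centre (571.2, 222.5) mm, yaw about 0.

I'll grasp with the tool yaw at 1.67.

```bash
python3 -c "
from h import *
to([.4757,.0312,.10],1.67)"
```

```text
shift mm [-24.5  64.  159.9] rot [ 2.0000e-04  1.1000e-03 -1.5727e+00] t 2.12
```

Emit:
{"api": "step_arm", "payload": {
  "moves": [
    [[-25,64,60],[0,0,-1.573],40],
    [[-25,64,100],[0,0,-1.573],40],
    [[-25,64,130],[0,0,-1.573],40],
    [[-25,64,160],[0,0,-1.573],40],
    [[-25,64,160],[0,0,-1.573],40],
    [[-25,64,160],[0,0,-1.573],40],
    [[-25,64,160],[0,0,-1.573],40],
    [[-25,64,160],[0,0,-1.573],40]
  ]
}}

```text
clock: 2.78
tcp_pos: [0.4749, 0.0295, 0.0993]
orientation: [-0.0, 0.853, 0.521, -0.001]
wrist_force: [-0.2, -0.3, 0.8]
finger_gap: 0.04
grip_force: 0.0
```

```bash
python3 -c "
from h import *
to([.4757,.0312,.0195],1.67)"
```

```text
shift mm [ 2.   0.  79.8] rot [-0.0017  0.0008 -0.5729] t 2.78
```

Emit:
{"api": "step_arm", "payload": {
  "moves": [
    [[1,0,20],[0,0,-0.573],40],
    [[1,0,20],[0,0,-0.573],40],
    [[1,0,20],[0,0,-0.573],40],
    [[1,0,20],[0,0,-0.573],40],
    [[1,0,30],[0,0,-0.573],40],
    [[1,0,40],[0,0,-0.573],40],
    [[1,0,40],[0,0,-0.573],40]
  ]
}}

```text
clock: 3.37
tcp_pos: [0.4746, 0.0314, 0.0582]
orientation: [-0.001, 0.674, 0.739, -0.001]
wrist_force: [-0.1, -0.3, -0.0]
finger_gap: 0.0397
grip_force: 0.0
```

```bash
python3 - <<'E'
from m import *
s,p,r=cur();print(p,yaw(r),s["clock"],s["joint_pos"].round(2))
c,im=shot("wrist");cv2.imwrite("pics/w3.png",im)
u=proj(c,[.4757,.0312,.018]);x,y=(u-[60,55]).astype(int)
q=rect(c,im,(x,max(y,0),120,110),.018);print(u,q[0],q[1],q[2])
to([.4757,.0312,.0195],1.67)
E
```

```text
[0.47458082 0.03135104 0.05821504] 1.6629856862503103 3.3667 [-0.1   0.26 -0.49  0.83 -0.    1.38]
[316.24486501 230.01173076] [474.98019409  32.74746704] (30.09368324279785, 52.665313720703125) 6.316991329193115
shift mm [-0.6  0.9 39.4] rot [-0.0028 -0.0002 -0.0064] t 3.42
```

Emit:
{"api": "step_arm", "payload": {
  "moves": [
    [[0,1,20],[0,0,-0.006],40],
    [[0,1,39.4],[0,0,-0.006],40],
    [[0,1,39.4],[0,0,-0.006],40],
    [[0,1,39.4],[0,0,-0.006],9],
    [[0,1,39.4],[0,0,-0.006],9],
    [[0,1,39.4],[0,0,-0.006],5],
    [[0,1,39.4],[0,0,-0.006],5],
    [[0,1,39.4],[0,0,-0.006],5]
  ],
  "grip_force": 60
}}

```text
clock: 4.08
tcp_pos: [0.4779, 0.0331, 0.0215]
orientation: [0.001, 0.67, 0.743, 0.0]
wrist_force: [-0.2, 0.2, 1.4]
finger_gap: 0.0087
grip_force: 58.7
```

```bash
python3 - <<'E'
from m import *
s,p,r=cur();print(p,yaw(r),s["clock"],s["finger_gap"],s["grip_force"],s["wrist_force"])
c,im=shot("wrist");cv2.imwrite("pics/w4.png",im)
to([.4757,.0312,.08],1.67)
E
```

```text
[0.47787071 0.03310391 0.02149888] 1.6744887963891224 4.0833 0.00870054789443281 58.65534424781799 [-0.22666295  0.15537658  1.36035424]
shift mm [ -1.7  -2.3 -58.5] rot [0.0016 0.0006 0.0046] t 4.13
```

View pics/w4.png

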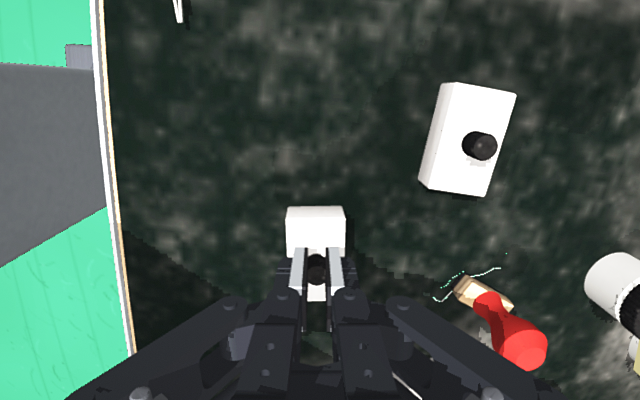

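The wrist view shows the knob (316,268) between the two pads with the block square under it, though the gap reads 8.7 mm. I'll lift it a little and check.

Emit:
{"api": "step_arm", "payload": {
  "moves": [
    [[0,0,-10],[0,0,0],5],
    [[0,0,-30],[0,0,0],5],
    [[0,0,-60],[0,0,0],5],
    [[0,0,-60],[0,0,0],5],
    [[0,0,-60],[0,0,0],5],
    [[0,0,-60],[0,0,0],5]
  ]
}}

```text
clock: 4.63
tcp_pos: [0.477, 0.0333, 0.0805]
orientation: [0.0, 0.669, 0.743, 0.0]
wrist_force: [-0.7, 0.1, -2.0]
finger_gap: 0.0083
grip_force: 58.7
```

```bash
python3 - <<'E'
from m import *
s,p,r=cur();print(p,yaw(r),s["clock"],s["finger_gap"],s["grip_force"],s["wrist_force"])
c,im=shot("wrist");cv2.imwrite("pics/w5.png",im);sc,si=shot("side");cv2.imwrite("pics/s5.png",si)
s,p,r=cur();print(p)
u=proj(sc,p).astype(int);print("tcp in side",u)
a=cv2.resize(si[u[1]-45:u[1]+30,u[0]-40:u[0]+40],None,fx=5,fy=5,interpolation=cv2.INTER_CUBIC)
b=cv2.resize(im[190:320,260:380],None,fx=3,fy=3,interpolation=cv2.INTER_CUBIC)
m=np.zeros((400,770,3),np.uint8);m[:375,:400]=a;m[:390,405:765]=b;cv2.imwrite("pics/c5.png",m)
E
```

```text
[0.47701092 0.03329521 0.08047323] 1.674740062467108 4.6333 0.00828583861879635 58.69191527366638 [-0.6690101   0.1310925  -2.00112037]
[0.47615274 0.03334698 0.07959971]
tcp in side [338 205]
```

View pics/c5.png

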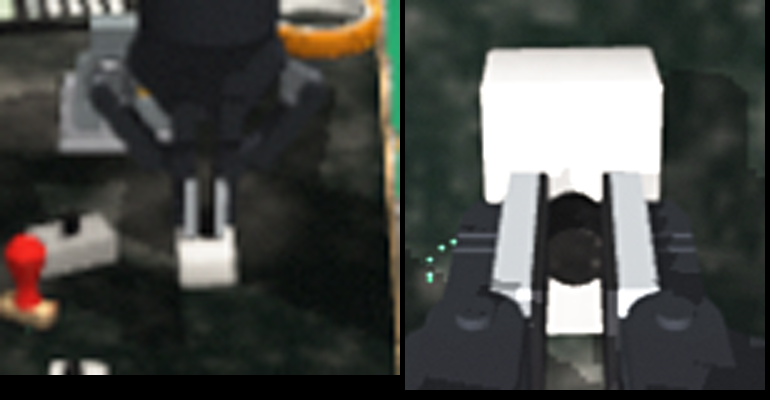

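The block is lifted. The side crop shows it hanging upright at (338,210), the wrist crop shows it square in the grip, and the wrist force of −2 N matches its weight. Next I'll measure the block's pose in the tool frame.

```bash
cat >> m.py <<'E'
def held(c,im,p,r,zt=.0035,th=222):
    # visible bright part of top face, cast on plane zt below TCP, in tool axes (mm)
    g=im.min(2);o=[]
    rows=range(222,244)
    for y in rows:
        xs=np.nonzero(g[y,270:362]>th)[0]+270
        o.append((y,xs.min(),xs.max()))
    f=lambda u,v:(r.inv().apply(plane(c,(u,v),p[2]-zt)-p)*1e3)[:2]
    Lf=np.array([f(a-.5,y) for y,a,b in o]);Rt=np.array([f(b+.5,y) for y,a,b in o])
    kl=np.polyfit(Lf[:,0],Lf[:,1],1);kr=np.polyfit(Rt[:,0],Rt[:,1],1)
    top=[]
    for x in range(292,340):
        ys=np.nonzero(g[195:240,x]>th)[0];top.append(f(x,195+ys.min()-.5))
    top=np.array(top);kt=np.polyfit(top[:,1],top[:,0],1)
    xm=Lf[:,0].mean()
    print("slopes L,R,near",kl[0].round(4),kr[0].round(4),kt[0].round(4),"y mid",((np.polyval(kl,xm)+np.polyval(kr,xm))/2).round(2),"width",(np.polyval(kr,xm)-np.polyval(kl,xm)).round(2),"near x",top[:,0].mean().round(2))
E
python3 - <<'E'
from m import *
c,im=shot("wrist");s,p,r=cur();cv2.imwrite("pics/w6.png",im);print(p)
held(c,im,p,r)
for z in(0,.003,.006):held(c,im,p,r,z)
im4=im
# vertical position of bottom edge of near (end) side: first row brighter than background above near edge
for x in(300,316,332): print(im.min(2)[198:224,x])
E
```

```text
[0.47606305 0.03332654 0.07948191]
slopes L,R,near 0.0217 -0.0293 -0.0264 y mid 0.65 width 29.9 near x 27.63
slopes L,R,near 0.0217 -0.0293 -0.0264 y mid 0.66 width 29.18 near x 28.94
slopes L,R,near 0.0217 -0.0293 -0.0264 y mid 0.65 width 29.8 near x 27.82
slopes L,R,near 0.0217 -0.0293 -0.0264 y mid 0.64 width 30.41 near x 26.69
[ 38  34  34  36  34  34  25  46 164 213 218 224 230 234 238 241 243 244
 246 253 255 255 255 255 255 255]
[ 57  48  41  35  35  31  26  62 168 211 217 223 229 232 236 240 243 245
 247 255 255 255 255 255 255 255]
[ 40  37  35  33  30  26  27  88 175 209 213 220 227 231 235 239 242 243
 248 255 255 255 255 255 255 255]
```

```bash
cat >> m.py <<'E'
from scipy.optimize import least_squares
def pitch(c,im,p,r):
    g=im.min(2).astype(int)
    def cross(a,lvl,lo,up):
        for i in range(lo,lo+60):
            if (a[i]<lvl)==up and (a[i+1]>=lvl)==up: return i+abs(lvl-a[i])/max(1,abs(a[i+1]-a[i]))
    cols=[308,316,324]
    nb=np.mean([cross(g[:,x],120,190,True) for x in cols]);nt=np.mean([cross(g[:,x],250,195,True) for x in cols])
    col=g[280:320,316];k=np.nonzero(col>150)[0].max()+280;ft=k+(g[k,316]-150)/(g[k,316]-g[k+1,316])
    ws=[(np.nonzero(g[y,270:362]>225)[0].min()+269.5,np.nonzero(g[y,270:362]>225)[0].max()+270.5) for y in(228,232,236,240)]
    def pt(x,z,v): # block frame x(length) z(up from top) -> tool
        x0,zt,t=v;return np.array([x0+x*np.cos(t)+z*np.sin(t),0,zt+x*np.sin(t)-z*np.cos(t)])
    def res(v):
        P=lambda x,z:proj(c,p+r.apply(pt(x,z,v)/1e3))[1]
        return [P(25,0)-nt,P(25,-18)-nb,P(-25,0)-ft]
    s=least_squares(res,[0,3.5,0]).x
    print("rows",nb,nt,ft,"x0,ztop,pitch",s.round(3),"widths",np.round(ws,1).tolist())
    return s
E
python3 - <<'E'
from m import *
im=cv2.imread("pics/w6.png");c=imaging.camera_params("wrist");s,p,r=cur()
pitch(c,im,p,r);print(im.min(2)[285:310,316])
E
```

```text
rows 205.57578490193046 216.4722222222222 300.7894736842105 x0,ztop,pitch [-2.603  5.981  0.035] widths [[285.5, 344.5], [285.5, 344.5], [285.5, 344.5], [285.5, 344.5]]
[163 255 254 251 250 250 250 250 250 250 249 249 248 249 253 255 122  61
  75  81  80  79  78  79  83]
```

Rough values from the wrist view are x0 ≈ −2.6 mm (knob offset along tool x) and near-zero pitch. The block-top height is uncertain at 3.5–6 mm below the TCP. A light touch on the bench will settle it.

Emit:
{"api": "step_arm", "payload": {
  "moves": [
    [[0,0,30],[0,0,0],5],
    [[0,0,50],[0,0,0],5],
    [[0,0,54],[0,0,0],5],
    [[0,0,55],[0,0,0],5],
    [[0,0,56],[0,0,0],5],
    [[0,0,56],[0,0,0],5]
  ]
}}

```text
clock: 5.28
tcp_pos: [0.4778, 0.0332, 0.0252]
orientation: [0.0, 0.669, 0.743, 0.0]
wrist_force: [0.7, -0.6, -1.8]
finger_gap: 0.0088
grip_force: 58.7
```

Emit:
{"api": "step_arm", "payload": {
  "moves": [
    [[0,0,1],[0,0,0],5],
    [[0,0,1],[0,0,0],5],
    [[0,0,1],[0,0,0],5]
  ]
}}

```text
clock: 5.53
tcp_pos: [0.4777, 0.0332, 0.0243]
orientation: [0.001, 0.669, 0.743, 0.0]
wrist_force: [0.1, -0.6, -1.7]
finger_gap: 0.0083
grip_force: 58.7
```

Emit:
{"api": "step_arm", "payload": {
  "moves": [
    [[0,0,1],[0,0,0],5],
    [[0,0,1],[0,0,0],5],
    [[0,0,1],[0,0,0],5]
  ]
}}

```text
clock: 5.78
tcp_pos: [0.4772, 0.0332, 0.0227]
orientation: [0.0, 0.669, 0.743, -0.0]
wrist_force: [-0.2, 0.4, -1.3]
finger_gap: 0.0087
grip_force: 58.7
```

Emit:
{"api": "step_arm", "payload": {
  "moves": [
    [[0,0,1],[0,0,0],5],
    [[0,0,1],[0,0,0],5],
    [[0,0,1],[0,0,0],5]
  ]
}}

```text
clock: 6.03
tcp_pos: [0.4772, 0.0332, 0.0216]
orientation: [0.0, 0.669, 0.743, -0.0]
wrist_force: [-0.6, -0.6, -1.2]
finger_gap: 0.0086
grip_force: 58.7
```

Emit:
{"api": "step_arm", "payload": {
  "moves": [
    [[0,0,1],[0,0,0],5],
    [[0,0,1],[0,0,0],5],
    [[0,0,1],[0,0,0],5]
  ]
}}

```text
clock: 6.28
tcp_pos: [0.4771, 0.0332, 0.0214]
orientation: [0.0, 0.669, 0.743, -0.0]
wrist_force: [-3.3, -0.2, 7.8]
finger_gap: 0.0084
grip_force: 59.8
```

Emit:
{"api": "step_arm", "payload": {
  "moves": [
    [[0,0,1],[0,0,0],5],
    [[0,0,1],[0,0,0],5],
    [[0,0,1],[0,0,0],5]
  ]
}}

```text
clock: 6.53
tcp_pos: [0.477, 0.0332, 0.0212]
orientation: [0.0, 0.669, 0.743, -0.0]
wrist_force: [-6.0, 0.0, 15.4]
finger_gap: 0.0085
grip_force: 60.7
```

Contact is at TCP z = 21.5 mm, so the TCP is 21.5 mm above the underside, meaning the block top is 3.5 mm below it. Lifting clear now, then on to the reader.

Emit:
{"api": "step_arm", "payload": {
  "moves": [
    [[0,0,-30],[0,0,0],5],
    [[0,0,-70],[0,0,0],5],
    [[0,0,-105],[0,0,0],5],
    [[0,0,-105],[0,0,0],5]
  ]
}}

```text
clock: 6.87
tcp_pos: [0.4816, 0.0329, 0.1313]
orientation: [0.005, 0.669, 0.743, 0.003]
wrist_force: [2.0, 0.0, -0.7]
finger_gap: 0.0084
grip_force: 59.3
```

```bash
python3 -c "
from h import *
s,p,r=cur();print(p,yaw(r))
to([.5557,.2248,.125],np.pi/2)"
```

```text
[0.48155708 0.03286134 0.13126351] 1.6747552013482052
shift mm [183.2  93.6   6.9] rot [0.011  0.0017 0.104 ] t 6.87
```

Emit:
{"api": "step_arm", "payload": {
  "moves": [
    [[60,30,0],[0,0,0.104],5],
    [[95,50,0],[0,0,0.104],5],
    [[130,70,0],[0,0,0.104],5],
    [[160,85,0],[0,0,0.104],5],
    [[183,95,0],[0,0,0.104],5],
    [[183,95,0],[0,0,0.104],5],
    [[183,95,0],[0,0,0.104],5],
    [[183,95,0],[0,0,0.104],5]
  ]
}}

```text
clock: 7.53
tcp_pos: [0.5518, 0.2249, 0.1236]
orientation: [-0.0, 0.707, 0.707, -0.001]
wrist_force: [0.3, -0.1, -2.2]
finger_gap: 0.0085
grip_force: 59.3
```

```bash
python3 -c "
from h import *
s,p,r=cur();print(p,yaw(r),s['joint_pos'].round(2))
to([.5557,.2248,.0655],np.pi/2)"
```

```text
[0.55180144 0.22492786 0.12355136] 1.5714678032674883 [ 0.25  0.41 -0.09  1.08 -0.    1.82]
shift mm [-0.1  4.  58. ] rot [-0.002   0.0011  0.0007] t 7.53
```

Emit:
{"api": "step_arm", "payload": {
  "moves": [
    [[0,4,30],[0,0,0],5],
    [[0,4,50],[0,0,0],5],
    [[0,4,57],[0,0,0],5],
    [[0,4,57],[0,0,0],5],
    [[0,4,57],[0,0,0],5]
  ]
}}

```text
clock: 7.95
tcp_pos: [0.5563, 0.224, 0.0679]
orientation: [-0.0, 0.708, 0.707, -0.0]
wrist_force: [0.1, -0.4, -0.6]
finger_gap: 0.0087
grip_force: 59.4
```

```bash
python3 - <<'E'
from m import *
s,p,r=cur();print(p,yaw(r),s["wrist_force"])
to([.5557,.2248,.0655],np.pi/2)
c,im=shot("wrist");cv2.imwrite("pics/w7.png",im);sc,si=shot("side");cv2.imwrite("pics/s7.png",si)
s,p,r=cur();print(p)
u=proj(sc,[.571,.2225,.053]).astype(int)
a=cv2.resize(si[u[1]-40:u[1]+40,u[0]-50:u[0]+40],None,fx=4,fy=4,interpolation=cv2.INTER_CUBIC)
b=cv2.resize(im[130:330,240:480],None,fx=1.7,fy=1.7,interpolation=cv2.INTER_CUBIC)
m=np.zeros((345,780,3),np.uint8);m[:320,:360]=a;m[:b.shape[0],365:365+b.shape[1]]=b[:345];cv2.imwrite("pics/c7.png",m)
E
```

```text
[0.55631394 0.22395449 0.06787548] 1.5691372083070265 [ 0.14864896 -0.40986711 -0.63992645]
shift mm [ 0.8 -0.6  2.4] rot [-0.0009  0.0004 -0.0017] t 7.95
[0.55760184 0.22473361 0.06916045]
```

View pics/c7.png

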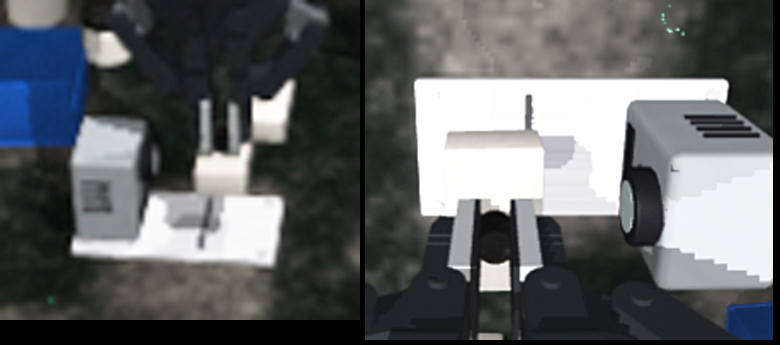

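The plain side faces the lens, square to it. In the wrist crop the block is at (495,165) and the lens at (638,205), with the face over the line at (529,112). The arm settled about 3.6 mm high, so I'll correct that.

Emit:
{"api": "step_arm", "payload": {
  "moves": [
    [[0,-2,3.6],[0,0,0],5],
    [[0,-2,3.6],[0,0,0],5],
    [[0,-2,3.6],[0,0,0],5],
    [[0,-2,3.6],[0,0,0],5]
  ]
}}

```text
clock: 8.38
tcp_pos: [0.5548, 0.2252, 0.0644]
orientation: [0.0, 0.707, 0.707, 0.0]
wrist_force: [-0.5, 0.1, -1.4]
finger_gap: 0.0085
grip_force: 59.4
```

```bash
python3 - <<'E'
from m import *
s,p,r=cur();print(p,yaw(r),s["wrist_force"],np.abs(s["qvel"]).max())
to([.5557,.2248,.0655],np.pi/2)
c,im=shot("wrist");cv2.imwrite("pics/w8.png",im)
s,p,r=cur();print(p)
print("cast block top right edge etc: pred px of plain face top edge ends, focus-line ends",[proj(c,q).round(1).tolist() for q in([.571,.2475,.062],[.571,.1975,.062],[.541,.2475,.062],[.571,.2475,.044],[.571,.2475,.0085])])
E
```

```text
[0.55478513 0.22520344 0.0644463 ] 1.5708255691941662 [-0.49315239  0.13411414 -1.36690102] 0.0034873477815043903
shift mm [-0.4  0.9 -1.1] rot [ 0.0006 -0.0001  0.    ] t 8.38
[0.55481084 0.22522667 0.06433804]
cast block top right edge etc: pred px of plain face top edge ends, focus-line ends [[346.4, 220.1], [343.5, 304.1], [286.0, 220.2], [343.4, 207.5], [339.0, 188.8]]
```

Emit:
{"api": "step_arm", "payload": {
  "moves": [
    [[0,0.9,-1],[0,0,0],5],
    [[0,0.9,-1],[0,0,0],5],
    [[0,0.9,-1],[0,0,0],5],
    [[0,0.9,-1],[0,0,0],5],
    [[0,0.9,-1],[0,0,0],5],
    [[0,0.9,-1],[0,0,0],5],
    [[0,0.9,-1],[0,0,0],5],
    [[0,0.9,-1],[0,0,0],5]
  ]
}}

```text
clock: 9.1
tcp_pos: [0.5555, 0.2251, 0.065]
orientation: [0.0, 0.707, 0.707, -0.0]
wrist_force: [-0.9, -0.0, -1.1]
finger_gap: 0.0083
grip_force: 59.4
```

```bash
python3 - <<'E'
from m import *
c,im=shot("wrist");cv2.imwrite("pics/w9.png",im)
s,p,r=cur();print(p,yaw(r))
pitch(c,im,p,r)
g=im.min(2)
for y in(225,232,240):
    xs=np.nonzero(g[y,270:362]>250)[0]+270;print(y,xs.min(),xs.max())
print([proj(c,q).round(1).tolist() for q in([.571,.2475,.062],[.541,.2475,.062],[.571,.2225,.062],[.571,.1975,.062])])
to([.5437,.2222,.0655],np.pi)
E
```

```text
[0.55556849 0.22507745 0.06499157] 1.570669148179085Traceback (most recent call last):
  File "<stdin>", line 4, in <module>
  File "m.py", line 32, in pitch
    nb=np.mean([cross(g[:,x],120,190,True) for x in cols]);nt=np.mean([cross(g[:,x],250,195,True) for x in cols])
    return _methods._mean(a, axis=axis, dtype=dtype,
           ~~~~~~~~~~~~~~^^^^^^^^^^^^^^^^^^^^^^^^^^^
                          out=out, **kwargs)
                          ^^^^^^^^^^^^^^^^^^
    ret = umr_sum(arr, axis, dtype, out, keepdims, where=where)
TypeError: unsupported operand type(s) for +: 'NoneType' and 'NoneType'
```

Emit:
{"api": "step_arm", "payload": {
  "moves": [
    [[0,0,-0.4],[0,0,0],5],
    [[0,0,-0.4],[0,0,0],5],
    [[0,0,-0.4],[0,0,0],5],
    [[0,0,-0.4],[0,0,0],5],
    [[0,0,-0.4],[0,0,0],5],
    [[0,0,-0.4],[0,0,0],5],
    [[0,0,-0.4],[0,0,0],5],
    [[0,0,-0.4],[0,0,0],5]
  ]
}}

```text
clock: 9.82
tcp_pos: [0.5555, 0.2251, 0.0654]
orientation: [0.0, 0.707, 0.707, -0.0]
wrist_force: [0.4, -0.3, -1.4]
finger_gap: 0.0085
grip_force: 59.4
```

Emit:
{"api": "step_arm", "payload": {
  "moves": [
    [[-3,-20,-0.4],[0,0,0],5],
    [[-3,-30,-0.4],[0,0,-1.571],5],
    [[-3,-30,-0.4],[0,0,-1.571],5],
    [[-3,-30,-0.4],[0,0,-1.571],5],
    [[-3,-30,-0.4],[0,0,-1.571],5],
    [[-3,-30,-0.4],[0,0,-1.571],5],
    [[-3,-30,-0.4],[0,0,-1.571],5],
    [[-3,-30,-0.4],[0,0,-1.571],5]
  ]
}}

```text
clock: 10.48
tcp_pos: [0.5256, 0.2221, 0.0659]
orientation: [0.0, 0.338, 0.941, -0.0]
wrist_force: [0.8, 0.1, -1.0]
finger_gap: 0.0083
grip_force: 59.4
```

```bash
python3 - <<'E'
from m import *
s,p,r=cur();print(p,yaw(r))
to([.5437,.2222,.0655],np.pi)
E
```

```text
[0.52557175 0.22209102 0.06587156] 2.451874268284935
shift mm [-13.9  11.6   0.4] rot [-1.000e-04  1.000e-04 -6.897e-01] t 10.48
```

Emit:
{"api": "step_arm", "payload": {
  "moves": [
    [[0,0,0],[0,0,-0.69],5],
    [[0,0,0],[0,0,-0.69],5],
    [[0,0,0],[0,0,-0.69],5],
    [[-4,3,0],[0,0,-0.69],5],
    [[-9,7.5,0.4],[0,0,-0.69],5],
    [[-14,11.6,0.4],[0,0,-0.69],5],
    [[-14,11.6,0.4],[0,0,-0.69],5],
    [[-14,11.6,0.4],[0,0,-0.69],5]
  ]
}}

```text
clock: 11.15
tcp_pos: [0.5438, 0.222, 0.0653]
orientation: [-0.0, 0.004, 1.0, -0.0]
wrist_force: [-0.0, -0.5, -0.4]
finger_gap: 0.0084
grip_force: 59.4
```

```bash
python3 - <<'E'
from m import *
c,im=shot("wrist");cv2.imwrite("pics/w10.png",im)
s,p,r=cur();print(p,yaw(r))
to([.5437,.2222,.0655],np.pi)
held(c,im,p,r,th=250)
E
```

```text
[0.54343188 0.22195062 0.06529582] 3.133593669332764
shift mm [-0.3  0.3 -0.2] rot [-0.0002 -0.0005 -0.008 ] t 11.2
slopes L,R,near 0.5492 0.0085 -0.0009 y mid 1.44 width 41.25 near x 33.85
```

Emit:
{"api": "step_arm", "payload": {
  "moves": [
    [[0,0.3,-0.2],[0,0,-0.008],5],
    [[0,0.3,-0.2],[0,0,-0.008],5],
    [[0,0.3,-0.2],[0,0,-0.008],5],
    [[0,0.3,-0.2],[0,0,-0.008],5],
    [[0,0.3,-0.2],[0,0,-0.008],5],
    [[0,0.3,-0.2],[0,0,-0.008],5],
    [[0,0.3,-0.2],[0,0,-0.008],5],
    [[0,0.3,-0.2],[0,0,-0.008],5]
  ]
}}

```text
clock: 11.87
tcp_pos: [0.5438, 0.2223, 0.0656]
orientation: [0.0, -0.001, 1.0, -0.0]
wrist_force: [-0.6, 0.4, -1.8]
finger_gap: 0.0085
grip_force: 59.4
```

Emit:
{"api": "step_arm", "payload": {
  "moves": [
    [[0,0,0],[0,0,0],5],
    [[0,0,0],[0,0,0],5],
    [[0,0,0],[0,0,0],5],
    [[0,0,0],[0,0,0],5],
    [[0,0,0],[0,0,0],5],
    [[0,0,0],[0,0,0],5],
    [[0,0,0],[0,0,0],5]
  ]
}}

```text
clock: 12.45
tcp_pos: [0.5438, 0.2223, 0.0656]
orientation: [0.0, -0.001, 1.0, -0.0]
wrist_force: [-0.4, -0.3, -1.8]
finger_gap: 0.0085
grip_force: 59.4
```

```bash
python3 - <<'E'
from m import *
s,p,r=cur();print(p,yaw(r),s["joint_pos"].round(2))
c,im=shot("side");cv2.imwrite("pics/s10.png",im)
to([.535,.2202,.0655],1.5*np.pi)
E
```

```text
[0.54377437 0.22232209 0.0656022 ] -3.139503529575946 [ 0.25  0.44 -0.2   0.94 -0.    0.25]
shift mm [ 8.8 -2.1  0.1] rot [-1.0000e-04 -1.0000e-04 -1.5687e+00] t 12.5
```

Emit:
{"api": "step_arm", "payload": {
  "moves": [
    [[20,-2,0],[0,0,0],5],
    [[20,-2,0],[0,0,-1.569],5],
    [[20,-2,0],[0,0,-1.569],5],
    [[20,-2,0],[0,0,-1.569],5],
    [[20,-2,0],[0,0,-1.569],5],
    [[20,-2,0],[0,0,-1.569],5],
    [[20,-2,0],[0,0,-1.569],5],
    [[20,-2,0],[0,0,-1.569],5]
  ]
}}

```text
clock: 13.17
tcp_pos: [0.5238, 0.2203, 0.0657]
orientation: [0.0, -0.427, 0.904, -0.0]
wrist_force: [0.2, 0.2, -1.2]
finger_gap: 0.0086
grip_force: 59.4
```

```bash
python3 - <<'E'
from m import *
s,p,r=cur();print(p,yaw(r))
to([.5563,.2202,.0655],1.5*np.pi)
E
```

```text
[0.52377293 0.22027797 0.06566565] -2.258301133281745
shift mm [-20.6 -25.2   0.2] rot [-1.000e-04 -0.000e+00 -6.875e-01] t 13.17
```

Emit:
{"api": "step_arm", "payload": {
  "moves": [
    [[0,0,0],[0,0,-0.688],5],
    [[0,0,0],[0,0,-0.688],5],
    [[0,0,0],[0,0,-0.688],5],
    [[-8,-10,0.2],[0,0,-0.688],5],
    [[-14,-17,0.2],[0,0,-0.688],5],
    [[-20.6,-25.2,0.2],[0,0,-0.688],5],
    [[-20.6,-25.2,0.2],[0,0,-0.688],5],
    [[-20.6,-25.2,0.2],[0,0,-0.688],5]
  ]
}}

```text
clock: 13.83
tcp_pos: [0.5564, 0.2199, 0.0653]
orientation: [-0.0, -0.704, 0.71, 0.0]
wrist_force: [-0.1, 0.1, -0.9]
finger_gap: 0.0083
grip_force: 59.3
```

Emit:
{"api": "step_arm", "payload": {
  "moves": [
    [[0,0,0],[0,0,0],5],
    [[0,0,0],[0,0,0],5]
  ]
}}

```text
clock: 14.0
tcp_pos: [0.5554, 0.22, 0.0652]
orientation: [-0.0, -0.705, 0.709, 0.0]
wrist_force: [-0.1, -1.1, -1.4]
finger_gap: 0.0086
grip_force: 59.3
```

```bash
python3 - <<'E'
from m import *
c,im=shot("side");cv2.imwrite("pics/s11.png",im)
s,p,r=cur();print(p,yaw(r),s["joint_pos"].round(2))
to([.5563,.2202,.0655],1.5*np.pi)
u=proj(c,[.571,.2225,.053]).astype(int)
im0=cv2.imread("pics/s10.png")
a,b=[cv2.resize(i[u[1]-40:u[1]+40,u[0]-50:u[0]+40],None,fx=4,fy=4,interpolation=cv2.INTER_CUBIC) for i in(im0,im)]
cv2.imwrite("pics/c11.png",np.hstack([a,b]))
E
```

```text
[0.55550364 0.21998214 0.0653206 ] -1.5772149413528607 [ 0.24  0.45 -0.17  0.95 -0.   -1.32]
shift mm [-0.2 -0.8 -0.2] rot [ 0.0008 -0.0003 -0.0064] t 14.05
```

View pics/c11.png

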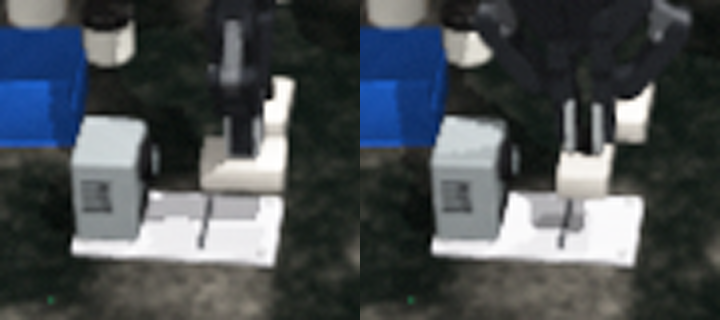

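The end (left) and the label side (right, face edge at about x=557) are both level and above the line. I'll hold the label side.

Emit:
{"api": "step_arm", "payload": {
  "moves": [
    [[0,-0.8,-0.2],[0,0,-0.006],5],
    [[0,-0.8,-0.2],[0,0,-0.006],5],
    [[0,-0.8,-0.2],[0,0,-0.006],5],
    [[0,-0.8,-0.2],[0,0,-0.006],5],
    [[0,-0.8,-0.2],[0,0,-0.006],5],
    [[0,-0.8,-0.2],[0,0,-0.006],5],
    [[0,-0.8,-0.2],[0,0,-0.006],5],
    [[0,-0.8,-0.2],[0,0,-0.006],5]
  ]
}}

```text
clock: 14.72
tcp_pos: [0.5571, 0.22, 0.0656]
orientation: [0.0, 0.707, -0.707, 0.0]
wrist_force: [-1.1, 0.1, -2.0]
finger_gap: 0.0086
grip_force: 59.3
```

Emit:
{"api": "step_arm", "payload": {
  "moves": [
    [[0,0,0],[0,0,0],5],
    [[0,0,0],[0,0,0],5],
    [[0,0,0],[0,0,0],5],
    [[0,0,0],[0,0,0],5],
    [[0,0,0],[0,0,0],5],
    [[0,0,0],[0,0,0],5],
    [[0,0,0],[0,0,0],5]
  ]
}}

```text
clock: 15.3
tcp_pos: [0.5571, 0.22, 0.0656]
orientation: [0.0, 0.707, -0.707, 0.0]
wrist_force: [0.0, 0.5, -1.7]
finger_gap: 0.0083
grip_force: 59.3
```

```bash
python3 - <<'E'
from m import *
s,p,r=cur();print(p,yaw(r),s["clock"])
# head: from w1, base (white) and plate (grey)
c=pickle.load(open("w1.pkl","rb"));im=cv2.imread("pics/w1.png")
g=im[95:180,392:502].astype(int)
print("plate grey sample",im[130:160:10,450:490:10].tolist())
for z in(0.005,):
    q=rect(c,im,(392,95,110,85),z,200);print(q[0],q[1],q[2])
    k=cv2.convexHull(q[3])[:,0];ap=cv2.approxPolyDP(cv2.convexHull(q[3]),4,True)[:,0];print(ap.tolist(),[plane(c,x,z)[:2].round(4).tolist() for x in ap])
lo=np.median(im[135:160,450:480].reshape(-1,3),0);print(lo)
m=(np.abs(im.astype(int)-lo).max(2)<14).astype(np.uint8);m[:95]=0;m[180:]=0;m[:,:392]=0;m[:,510:]=0
m=cv2.morphologyEx(m,cv2.MORPH_OPEN,np.ones((3,3)))
k=max(cv2.findContours(m,cv2.RETR_EXTERNAL,cv2.CHAIN_APPROX_NONE)[0],key=cv2.contourArea)
ap=cv2.approxPolyDP(cv2.convexHull(k),3,True)[:,0];print(ap.tolist(),[plane(c,x,.062)[:2].round(4).tolist() for x in ap])
P=np.array([plane(c,x,.062)[:2]*1e3 for x in k[:,0]],np.float32);print(cv2.minAreaRect(P))
E
```

```text
[0.55709523 0.21998604 0.06559588] -1.5705425146440697 15.3
plate grey sample [[[159, 155, 149], [160, 155, 150], [158, 154, 147], [156, 153, 146]], [[162, 158, 151], [160, 156, 149], [157, 154, 148], [158, 156, 148]], [[162, 159, 152], [162, 159, 151], [160, 155, 151], [159, 155, 149]]]
[ 546.32800293 -255.92132568] (84.09685516357422, 108.3601303100586) 3.8389463424682617
[[405, 102], [490, 107], [478, 171], [399, 168]] [[0.5835, -0.1998], [0.5901, -0.3065], [0.509, -0.312], [0.5018, -0.2073]]
[160. 157. 151.]
[[440, 128], [494, 128], [487, 165], [432, 163]] [[0.5614, -0.2267], [0.5682, -0.2858], [0.5275, -0.2889], [0.523, -0.2262]]
((545.6650390625, -256.08380126953125), (42.99856185913086, 63.94473648071289), 4.145167350769043)
```

The head comes out at centre (546, −256) mm with yaw 0.068. The base casts to 84.1×108.4 mm, and the plate cast at 62 mm shares the same centre, so the heights agree. Now lift and carry.

Emit:
{"api": "step_arm", "payload": {
  "moves": [
    [[0,0,-30],[0,0,0],5],
    [[0,0,-60],[0,0,0],5],
    [[0,0,-85],[0,0,0],5],
    [[40,0,-85],[0,0,0],5],
    [[80,0,-85],[0,0,-0.068],5],
    [[120,0,-85],[0,0,-0.068],5],
    [[160,0,-85],[0,0,-0.068],5],
    [[200,0,-85],[0,0,-0.068],5]
  ]
}}

```text
clock: 15.97
tcp_pos: [0.5569, 0.0185, 0.1509]
orientation: [-0.0, 0.731, -0.682, 0.0]
wrist_force: [0.2, 0.4, -0.8]
finger_gap: 0.0082
grip_force: 59.3
```

```bash
python3 - <<'E'
from m import *
s,p,r=cur();print(p,yaw(r),s["clock"],s["finger_gap"])
to([.5465,-.2583,.15],1.5*np.pi+.068)
E
```

```text
[0.55690712 0.01846141 0.15090628] -1.50177630506659 15.9667 0.008219750515152476
shift mm [275.4  29.5   0.9] rot [-0.0006 -0.0002  0.001 ] t 15.97
```

Emit:
{"api": "step_arm", "payload": {
  "moves": [
    [[40,4,0],[0,0,0],5],
    [[80,9,0],[0,0,0],5],
    [[120,13,0],[0,0,0],5],
    [[160,17,0],[0,0,0],5],
    [[200,21,0],[0,0,0],5],
    [[240,26,0],[0,0,0],5],
    [[275,29.5,0],[0,0,0],5],
    [[275,29.5,0],[0,0,0],5]
  ]
}}

```text
clock: 16.63
tcp_pos: [0.5464, -0.2635, 0.1506]
orientation: [0.001, 0.728, -0.685, 0.002]
wrist_force: [0.8, 0.4, -1.7]
finger_gap: 0.0085
grip_force: 59.3
```

Emit:
{"api": "step_arm", "payload": {
  "moves": [
    [[0,0,0],[0,0,0],5],
    [[0,0,0],[0,0,0],5],
    [[0,0,0],[0,0,0],5]
  ]
}}

```text
clock: 16.88
tcp_pos: [0.5464, -0.2552, 0.1506]
orientation: [-0.0, 0.731, -0.682, -0.0]
wrist_force: [-0.3, -0.4, -2.1]
finger_gap: 0.0082
grip_force: 59.3
```

```bash
python3 - <<'E'
from m import *
c,im=shot("wrist");cv2.imwrite("pics/w12.png",im)
s,p,r=cur();print(p,yaw(r),s["clock"],s["joint_pos"].round(2))
to([.5465,-.2583,.09],1.5*np.pi+.068)
g=im.min(2)
# base white: left/right/near edges expected from head model
def H(x,y,z):
    t=.068;return [.546+x*np.cos(t)-y*np.sin(t),-.256+x*np.sin(t)+y*np.cos(t),z]
for q in [(.042,-.054,.006),(-.042,-.054,.006),(.022,-.033,.062),(-.022,-.033,.062)]: print(q,proj(c,H(*q)).round(1))
q=rect(c,im,(180,60,300,180),.006,215)
print(q[0],q[1],q[2],cv2.approxPolyDP(cv2.convexHull(q[3]),5,True)[:,0].tolist())
E
```

```text
[ 0.54649771 -0.25493382  0.1506754 ] -1.5008132917161954 16.9333 [-0.57  0.4  -0.03  1.14  0.   -2.21]
shift mm [ 3.4  0.2 60.7] rot [0.0003 0.0004 0.002 ] t 16.93
(0.042, -0.054, 0.006) [270.8 125.3]
(-0.042, -0.054, 0.006) [365.  125.3]
(0.022, -0.033, 0.062) [288.7 161.5]
(-0.022, -0.033, 0.062) [347.9 161.6]
[ 545.77520752 -256.94885254] (83.30693817138672, 106.479248046875) 3.822518825531006 [[364, 126], [358, 234], [277, 233], [272, 126]]
```

The wrist view confirms the head: corners at (272,126) and (364,126) against predicted (271,125) and (365,125). Now descending to just above the plate.

Emit:
{"api": "step_arm", "payload": {
  "moves": [
    [[3.3,0,25],[0,0,0],5],
    [[3.3,0,45],[0,0,0],5],
    [[3.3,0,58],[0,0,0],5],
    [[3.3,0,62],[0,0,0],5],
    [[3.3,0,62],[0,0,0],5],
    [[3.3,0,62],[0,0,0],5],
    [[3.3,0,62],[0,0,0],5]
  ]
}}

```text
clock: 17.52
tcp_pos: [0.5477, -0.2596, 0.09]
orientation: [-0.0, 0.731, -0.682, 0.001]
wrist_force: [0.3, -0.1, -1.3]
finger_gap: 0.0081
grip_force: 59.3
```

```bash
python3 - <<'E'
from m import *
s,p,r=cur();print(p,yaw(r),s["clock"],s["wrist_force"])
to([.5465,-.2583,.0735],1.5*np.pi+.068)
E
```

```text
[ 0.54766964 -0.2596419   0.09002951] -1.50168955703116 17.5167 [ 0.30636286 -0.14781012 -1.26974125]
shift mm [-1.4  1.1 16.5] rot [-0.0017 -0.0014  0.0011] t 17.52
```

Settle and adjust sideways above the plate, then find the contact.

Emit:
{"api": "step_arm", "payload": {
  "moves": [
    [[-1,1,1],[0,0,0],5],
    [[-1,1,1],[0,0,0],5],
    [[-1,1,1],[0,0,0],5],
    [[-1,1,1],[0,0,0],5],
    [[-1,1,1],[0,0,0],5]
  ]
}}

```text
clock: 17.93
tcp_pos: [0.5457, -0.2589, 0.0879]
orientation: [0.0, 0.731, -0.683, 0.0]
wrist_force: [-1.0, -0.2, -1.3]
finger_gap: 0.0087
grip_force: 59.3
```

```bash
python3 - <<'E'
from m import *
s,p,r=cur();print(p,yaw(r),s["clock"],s["wrist_force"])
to([.5465,-.2583,.0735],1.5*np.pi+.068)
E
```

```text
[ 0.54569913 -0.25888295  0.08788074] -1.5026839753982444 17.9333 [-0.99542694 -0.23250845 -1.3009774 ]
shift mm [-0.5 -0.8 14.4] rot [-0.0003 -0.0003  0.0001] t 17.93
```

Emit:
{"api": "step_arm", "payload": {
  "moves": [
    [[-0.5,-0.8,3],[0,0,0],5],
    [[-0.5,-0.8,4],[0,0,0],5],
    [[-0.5,-0.8,5],[0,0,0],5],
    [[-0.5,-0.8,6],[0,0,0],5],
    [[-0.5,-0.8,7],[0,0,0],5],
    [[-0.5,-0.8,7],[0,0,0],5]
  ]
}}

```text
clock: 18.43
tcp_pos: [0.5465, -0.2582, 0.0807]
orientation: [-0.0, 0.731, -0.683, 0.0]
wrist_force: [-0.3, -0.2, 2.0]
finger_gap: 0.0086
grip_force: 59.6
```

Emit:
{"api": "step_arm", "payload": {
  "moves": [
    [[0,0,1],[0,0,0],5],
    [[0,0,2],[0,0,0],5],
    [[0,0,3],[0,0,0],5],
    [[0,0,3],[0,0,0],5]
  ]
}}

```text
clock: 18.77
tcp_pos: [0.5466, -0.2583, 0.0778]
orientation: [-0.0, 0.731, -0.683, 0.0]
wrist_force: [-0.8, -0.3, 3.4]
finger_gap: 0.0085
grip_force: 59.9
```

```bash
python3 - <<'E'
from m import *
s,p,r=cur();print(p,yaw(r),s["clock"],s["wrist_force"],s["ft_torque"])
to([.5465,-.2583,.0735],1.5*np.pi+.068)
E
```

```text
[ 0.54661227 -0.25828761  0.07782348] -1.5025133775746078 18.7667 [-0.77871632 -0.27467742  3.40165108] [0.12692331 0.14031391 0.03910822]
shift mm [0.  0.1 4.3] rot [-0.0005 -0.0004  0.0003] t 18.77
```

Force and travel agree: 2.8 mm of travel at about 4 N. Going on to half-way.

Emit:
{"api": "step_arm", "payload": {
  "moves": [
    [[0,0,1.5],[0,0,0],5],
    [[0,0,3],[0,0,0],5],
    [[0,0,4],[0,0,0],5],
    [[0,0,4.5],[0,0,0],5],
    [[0,0,4.5],[0,0,0],5],
    [[0,0,4.5],[0,0,0],5],
    [[0,0,4.5],[0,0,0],5]
  ]
}}

```text
clock: 19.35
tcp_pos: [0.5468, -0.2583, 0.0737]
orientation: [-0.0, 0.731, -0.683, 0.0]
wrist_force: [0.1, 1.7, 7.5]
finger_gap: 0.0088
grip_force: 60.2
```

```bash
python3 - <<'E'
from m import *
F=[]
for n in("side","top"):
    c,im=shot(n);cv2.imwrite(f"pics/{n}13.png",im);s,p,r=cur();F.append(s["wrist_force"])
print(p,yaw(r),s["clock"],np.round(F,2),s["finger_gap"])
to([.5465,-.2583,.0734],1.5*np.pi+.068)
E
```

```text
[ 0.54681035 -0.25828648  0.07375564] -1.5023920001818842 19.45 [[-0.08  1.41  7.37]
 [-1.08  1.49  7.13]] 0.008512067570161298
shift mm [-0.   0.3  0.4] rot [-0.001  -0.0005  0.0004] t 19.45
```

The force is about 7.3 N plus the 2 N block weight, or about 9 N, and the height gives 9.8 mm of travel. Both say half-way, so I'll hold briefly and hand in.

Emit:
{"api": "step_arm", "payload": {
  "moves": [
    [[0,0,0.2],[0,0,0],5],
    [[0,0,0.2],[0,0,0],5],
    [[0,0,0.2],[0,0,0],5],
    [[0,0,0.2],[0,0,0],5],
    [[0,0,0.2],[0,0,0],5],
    [[0,0,0.2],[0,0,0],5]
  ]
}}

```text
clock: 19.95
tcp_pos: [0.5468, -0.2583, 0.0736]
orientation: [-0.0, 0.731, -0.683, 0.001]
wrist_force: [-0.2, 1.8, 6.9]
finger_gap: 0.0083
grip_force: 60.2
```

```bash
python3 -c "
from h import *
s,p,r=cur();print(p,s['wrist_force'],s['grip_force']);print(env.hand_in())"
```

```text
[ 0.54679869 -0.25827899  0.07358144] [-0.19513519  1.79374808  6.90080855] 60.20220637321472
the job is handed in; nothing more can be done
None
```

The job is handed in at about 20 s: the block was shown plain side, end, then label side, and is still held by its knob with the plate at about 9.9 mm of travel (from height and force; I didn't check the pointer in a picture).

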